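# Line up the washed paint jars by height

## Task

Stand the four capped glass jars upright on the four cork pads of the wooden strip, one centred on each pad, in order of height: the tallest on the pad next to the blue brush cup, then ever shorter to the shortest at the far end. Set them down gently, without dropping them or tipping any over, and leave the open jar where it is.

Things in the scene. Friction and masses are not known exactly. Their poses are not given: they have to be found in the camera images.
- tall_jar: the tallest of the four closed jars: an upright clear-glass cylinder with a flush white screw cap (the top 15 mm, as wide as the jar, screwed tight), 88 mm high and 44 mm in diameter, about 130 g; stands on the bench between the robot and the strip. Origin: centre of its underside, z up along its axis.
- wide_jar: the second tallest and the widest of the four closed jars: an upright clear-glass cylinder with a flush white screw cap (the top 15 mm, as wide as the jar, screwed tight), 70 mm high and 56 mm in diameter, about 160 g; stands on the bench between the robot and the strip. Origin: centre of its underside, z up along its axis.
- slim_jar: the third tallest and the narrowest of the four closed jars: an upright clear-glass cylinder with a flush white screw cap (the top 15 mm, as wide as the jar, screwed tight), 54 mm high and 38 mm in diameter, about 70 g; stands on the bench between the robot and the strip. Origin: centre of its underside, z up along its axis.
- squat_jar: the shortest of the four closed jars: an upright clear-glass cylinder with a flush white screw cap (the top 15 mm, as wide as the jar, screwed tight), 40 mm high and 50 mm in diameter, about 90 g; stands on the bench between the robot and the strip. Origin: centre of its underside, z up along its axis.
- pad1: first of the row of four alike round cork pads (counted from the robot's right, -y, to its left), 64 mm in diameter and 3 mm thick, fixed 80 mm apart along a fixed light-wood strip (340 x 85 x 12 mm, flat on the bench). Origin: centre of the pad's underside, so a jar stands 3 mm above it, about 15 mm above the bench; y points along the row towards the next pad, x across the strip away from the robot.
- pad2: second of the row of four alike round cork pads (counted from the robot's right, -y, to its left), 64 mm in diameter and 3 mm thick, fixed 80 mm apart along a fixed light-wood strip (340 x 85 x 12 mm, flat on the bench). Origin: centre of the pad's underside, so a jar stands 3 mm above it, about 15 mm above the bench; y points along the row towards the next pad, x across the strip away from the robot.
- pad3: third of the row of four alike round cork pads (counted from the robot's right, -y, to its left), 64 mm in diameter and 3 mm thick, fixed 80 mm apart along a fixed light-wood strip (340 x 85 x 12 mm, flat on the bench). Origin: centre of the pad's underside, so a jar stands 3 mm above it, about 15 mm above the bench; y points along the row towards the next pad, x across the strip away from the robot.
- pad4: fourth of the row of four alike round cork pads (counted from the robot's right, -y, to its left), 64 mm in diameter and 3 mm thick, fixed 80 mm apart along a fixed light-wood strip (340 x 85 x 12 mm, flat on the bench). Origin: centre of the pad's underside, so a jar stands 3 mm above it, about 15 mm above the bench; y points along the row towards the next pad, x across the strip away from the robot.
- brush_cup: empty blue ribbed plastic brush cup, open at the top, 90 mm high, 70 mm in diameter at the rim, fixed on the bench just off one end of the strip, its axis 105 mm from the centre of the nearest pad; it may be at either end, and a paper-banded steel tin (66 mm diameter, 62 mm high) stands the same way off the other end. Origin: centre of its underside, z up.
- open_jar: loose small glass jar without a cap, open at the top, a brown stain on its floor, 50 mm high and 48 mm in diameter (40 mm at the neck), standing among the closed jars; to be left alone. Origin: centre of its underside, z up. The same row also holds a cork sanding block (55 x 32 x 22 mm) and a small clip stand (40 mm square foot, 53 mm high); the seven stand at least 90 mm apart, centre to centre.
Things that resemble listed ones, but are neither listed nor needed, are in the scene too. What is shaped like the brush_cup but green or yellow is not meant.

How it is judged:
At the end, for the whole second after the job is handed in: Each capped jar stands on its pad, released, at rest and upright (within 0.1 rad), its axis within 12 mm of the pad's centre and its foot on the pad, in order of height from the brush cup: tall, wide, slim, squat; the open jar is within 20 mm of where it stood (((horizontal distance between brush_cup and pad1 below 0.2 m and horizontal distance between tall_jar and pad1 below 0.012 m and z of tall_jar in the frame of pad1 between 0 and 0.006 m and horizontal distance between wide_jar and pad2 below 0.012 m and z of wide_jar in the frame of pad2 between 0 and 0.006 m and horizontal distance between slim_jar and pad3 below 0.012 m and z of slim_jar in the frame of pad3 between 0 and 0.006 m and horizontal distance between squat_jar and pad4 below 0.012 m and z of squat_jar in the frame of pad4 between 0 and 0.006 m) or (horizontal distance between brush_cup and pad4 below 0.2 m and horizontal distance between tall_jar and pad4 below 0.012 m and z of tall_jar in the frame of pad4 between 0 and 0.006 m and horizontal distance between wide_jar and pad3 below 0.012 m and z of wide_jar in the frame of pad3 between 0 and 0.006 m and horizontal distance between slim_jar and pad2 below 0.012 m and z of slim_jar in the frame of pad2 between 0 and 0.006 m and horizontal distance between squat_jar and pad1 below 0.012 m and z of squat_jar in the frame of pad1 between 0 and 0.006 m)) and angle between each of tall_jar, wide_jar, slim_jar, squat_jar's own z axis and vertical below 0.1 rad and linear speed of each of tall_jar, wide_jar, slim_jar, squat_jar below 0.02 m/s and distance of open_jar from where it was at the start of the episode below 0.02 m); the robot touches nothing.
It fails at once if a capped jar is tipped over (more than 0.5 rad from upright) (angle between any of tall_jar, wide_jar, slim_jar, squat_jar's own z axis and vertical above 0.5 rad).
It fails at once if the open jar is moved more than 20 mm or tipped more than 0.3 rad (distance of open_jar from where it was at the start of the episode above 0.02 m or angle between open_jar's own z axis and vertical above 0.3 rad).
It fails at once if a jar is dropped or flung (moves faster than 0.5 m/s out of the fingers, as after a fall of 13 mm) ((linear speed of tall_jar above 0.5 m/s and contact force between the fingers and tall_jar below 0.2 N) or (linear speed of wide_jar above 0.5 m/s and contact force between the fingers and wide_jar below 0.2 N) or (linear speed of slim_jar above 0.5 m/s and contact force between the fingers and slim_jar below 0.2 N) or (linear speed of squat_jar above 0.5 m/s and contact force between the fingers and squat_jar below 0.2 N)).
It fails at once if a jar is rammed on a pad (more than 60 N between jar and pad) (contact force between any of tall_jar, wide_jar, slim_jar, squat_jar and pad1 above 60 N or contact force between any of tall_jar, wide_jar, slim_jar, squat_jar and pad2 above 60 N or contact force between any of tall_jar, wide_jar, slim_jar, squat_jar and pad3 above 60 N or contact force between any of tall_jar, wide_jar, slim_jar, squat_jar and pad4 above 60 N).
It also fails if it takes over 93 s, if anything falls off the work surface, if the arm or the gripper's body presses on something with over 40 N, if the wrist force passes 120 N, or if a joint passes its speed limit or range.

## Robot

A 6-joint arm with a two-finger parallel gripper is mounted at the origin on the work surface. World frame = base frame: x ahead of the robot, y to its left, z up, the work surface at z = 0. Lengths are in m, angles in rad, forces in N, time in s.
With the tool pointing down it reaches from about 0.35 to 0.775 m from the base axis. Payload 5.5 kg.
Tool frame: the origin (TCP) lies at the very end of the fingers, on their centre line; the grasp point (between the pads) lies env.hold_point_z behind it (env.hold_point_z is the distance from the TCP to the grasp point, in m); z points along the fingers, y is the line along which they close (so a half turn about z gives the same grasp; the last joint's range is limited). The gripper opens to 85 mm and grips with 20 to 120 N. Pads are 22 mm wide; open, the fingers measure 114 mm over their backs; the gripper's body (76 mm by 85 mm) begins 54 mm behind the grasp point. The pads swing forward as they close: fully open they stand 13 mm farther back than shut.
Start: joints at [-1.375, 0.313, 0.046, 1.304, 0, 1.431], TCP at [0.189, -0.543, 0.231] pointing down, gripper open.
Joint ranges: [-2.76, 2.76], [-0.86, 1.69], [-1.03, 1.26], [-2.2, 2.34], [-1.47, 1.5], [-3.14, 3.14]. Speed limits (rad/s): [2.57, 2.57, 3.14, 3.14, 3.14, 3.14].

## Interface

Orientations are given as a unit quaternion [w, x, y, z].
In Python, from workcell import env gives the robot as it stands.
- The arm moves only by the tool carry_out, never from a script. Its argument "steps" is a list of rows, each a list of 3 entries, a list of its own where there are three numbers: the turn, a rotation vector about the tool's x, y, z in degrees, then the shift along the tool's x, y, z in cm, then the closure in counts, from 0 (fully open) to 255 (shut). A call has exactly 8 rows; each row is the pose to reach, as a shift and turn from the pose commanded when the call began, along the tool's axes at that moment; what a row does not reach only later rows make up. A row lasts 1/8 s, in which the tool goes at most 62.5 mm and 10.7 degrees, less where a joint would pass 70% of its speed; a pose out of reach is approached as far as the arm can. A call with a gripper value outside its range is refused whole. The fingers move at their own pace and stop on an object; "force" is the grip in N (left out, the last holds). Time passes only in rows, so rows that repeat a pose let the fingers close, or fill a call up. It gives the time, the measured TCP pose, the force, the opening and the grip force at its end, in the units of the state.
- env.get_state(): the state, without advancing time (a new reading comes with each control period).
- env.read_camera(name): name is "side" or "top" or "wrist"; returns (picture, depth): 400x640x3 uint8, red, green, blue; 400x640 float32, m along the optical axis (not along the pixel's ray), 0 where there is no reading.
- env.get_calibration(name): a dict with "fx", "fy", "cx", "cy" (pixels), "origin" and "orientation" of the camera in the world. Camera axes: x right, y up, looking along -z (the intrinsics and any distortion apply to the point x, -y, -z); pixel columns grow to the right and rows downward; lengths in m; the calibration is good to about 2 mm. A picture is of the moment at which its call begins: read the wrist's pose just before it. get_calibration takes no time and is no camera call; for the wrist camera it gives the pose at the moment of the call.
- env.hand_in(): hands the job in; it is judged then, once.
The state is a dict: "clock": time; "joint_pos": joint angles; "qvel": joint speeds; "tau": joint torques, N m; "tcp_pos": TCP position; "orientation": TCP orientation; "wrist_force": force on the tool from outside, world axes, zero at the start; "ft_torque": the same for the moment, N m; "finger_gap": finger opening in m; "grip_force": force on a finger pad.
Only numpy, scipy, OpenCV 4.12 (cv2) and the standard library are available. Lean on these libraries where they do the work, as an engineer would, in place of code of your own. Each camera call takes 0.05 s, during which the arm holds its last target. There are 200 camera calls.

## Working session

There is one attempt and no reset: what is moved stays moved. The work goes in short steps, Python scripts to look and compute and a tool call to move; the robot and the scene stay as the last step left them, time stands still between calls to the robot, and variables do not carry over. Pictures are saved under pics/ and viewed, at most 14 in all, crops included, and the job is handed in when it is done.

Besides the shell and the picture viewer there is one more tool, called as name(argument=value, ...) on one line, values as JSON. carry_out: Moves the arm, as the interface text tells. Its arguments: {"type":"object","properties":{"steps":{"type":"array","items":{"type":"array"}},"force":{"type":"number"}},"required":["steps"]}

```bash
ls; mkdir -p pics; python3 - <<'E'
from workcell import env
import cv2
print(env.get_state()); print(env.hold_point_z)
for n in("top","side"):
    c=env.get_calibration(n);print(n,c)
    p,d=env.read_camera(n);cv2.imwrite(f"pics/{n}0.png",p[:,:,::-1])
    import numpy as np; np.save(f"{n}0.npy",d)
E
```

```text
pics
{'clock': 0.0, 'joint_pos': array([-1.37459263e+00,  3.13997723e-01,  4.49675011e-02,  1.30358227e+00,
        3.45125464e-05,  1.43120153e+00]), 'qvel': array([-0.0017766 , -0.00079212,  0.000156  , -0.00156113, -0.001279  ,
        0.00214609]), 'tau': array([ 1.25758594e-03, -4.80627036e+01,  2.98532170e+01,  1.93453190e-02,
       -2.41863745e-05,  1.29872143e-05]), 'tcp_pos': array([ 0.18937953, -0.54238091,  0.23040569]), 'orientation': array([-9.08207706e-04,  9.85937598e-01,  1.67111422e-01, -8.45000343e-06]), 'wrist_force': array([-0.28793287,  0.83721911,  0.28375827]), 'ft_torque': array([-0.04135979,  0.03064842,  0.06197605]), 'grip_force': 0.0, 'finger_gap': 0.08555729344566887}
0.0187
top {'fx': 367.38430153626075, 'fy': 367.38430153626075, 'cx': 325.8725753448388, 'cy': 192.37337754464173, 'origin': array([0.42862327, 0.00940278, 0.96239365]), 'orientation': array([-0.70211213, -0.06769483,  0.06159508,  0.70616004])}
side {'fx': 402.55961175932424, 'fy': 402.55961175932424, 'cx': 317.2374461914675, 'cy': 204.86251958259635, 'origin': array([ 0.5164298 , -0.62214476,  0.85662813]), 'orientation': array([ 0.94277973,  0.32572532, -0.01776987, -0.06894656])}
```

View pics/top0.png

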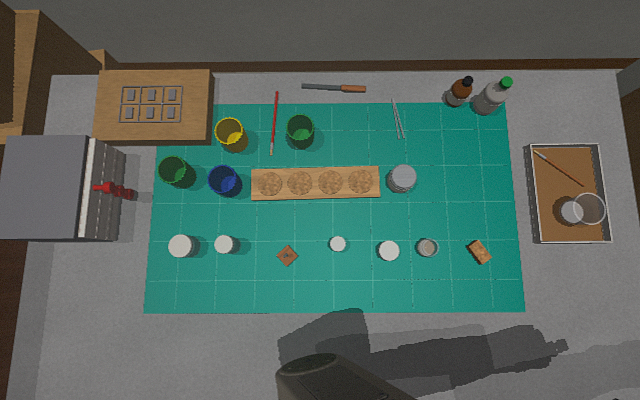

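View pics/side0.png

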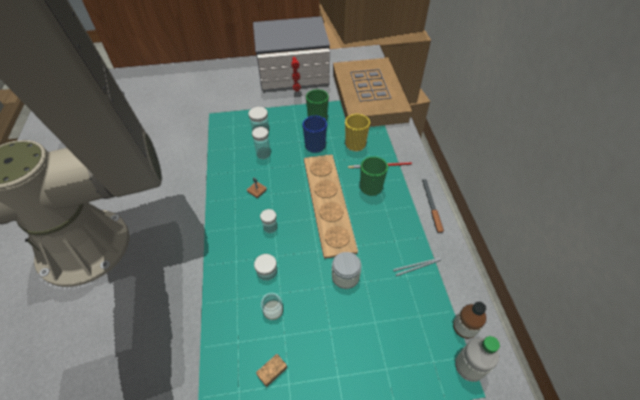

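The blue cup is on the left (+y), at about (224,180) in the top view, so the tall jar goes on pad4. The jars from left to right are at (180,246), (224,244), (338,244) and (389,251), and the open jar is at (428,248). I'll measure these next using enlarged crops and depth.

```bash
cat > h.py <<'E'
import numpy as np, cv2
from scipy.spatial.transform import Rotation as R
from workcell import env
def Rq(q): return R.from_quat(np.r_[q[1:],q[0]]).as_matrix()
def ray(c,u,v):
    return Rq(c["orientation"])@np.array([(u-c["cx"])/c["fx"],-(v-c["cy"])/c["fy"],-1.])
def cloud(c,d):
    v,u=np.mgrid[:400,:640]
    P=np.stack([(u-c["cx"])/c["fx"]*d,-(v-c["cy"])/c["fy"]*d,-d],-1)
    return P@Rq(c["orientation"]).T+c["origin"]
def onplane(c,u,v,z):
    r=ray(c,u,v);return c["origin"]+r*(z-c["origin"][2])/r[2]
def tri(c1,p1,c2,p2):
    a,b=ray(c1,*p1),ray(c2,*p2);o1,o2=c1["origin"],c2["origin"]
    s=np.linalg.lstsq(np.c_[a,-b],o2-o1,rcond=None)[0]
    return (o1+a*s[0]+o2+b*s[1])/2, np.linalg.norm(o1+a*s[0]-o2-b*s[1])
E
python3 - <<'E'
from h import *
np.set_printoptions(precision=4,suppress=True)
t=cv2.imread("pics/top0.png");s=cv2.imread("pics/side0.png")
for n,im,bx in(("top",t,(160,160,450,270)),("side",s,(235,90,395,330))):
    x0,y0,x1,y1=bx;k=2.75 if n=="top" else 2.5
    cv2.imwrite(f"pics/{n}c.png",cv2.resize(im[y0:y1,x0:x1],None,fx=k,fy=k,interpolation=cv2.INTER_CUBIC))
    d=np.load(f"{n}0.npy");c=env.get_calibration(n);P=cloud(c,d)
    hsv=cv2.cvtColor(im,cv2.COLOR_BGR2HSV)
    m=((hsv[...,1]<50)&(hsv[...,2]>130)).astype(np.uint8)
    m[:,:]*=((P[...,2]>.02)&(P[...,2]<.12)&(P[...,0]<.6)).astype(np.uint8)
    N,L,S,C=cv2.connectedComponentsWithStats(m)
    for i in range(1,N):
        if S[i,4]<60: continue
        q=P[L==i];zt=np.percentile(q[:,2],90);q=q[np.abs(q[:,2]-zt)<.006]
        print(n,C[i],S[i,4],"ztop",np.median(q[:,2]),q[:,:2].mean(0),cv2.minEnclosingCircle(q[:,:2].astype(np.float32)))
    hs=(hsv[...,0]>5)&(hsv[...,0]<25)&(hsv[...,1]>60)&(P[...,2]>.003)&(P[...,2]<.03)&(P[...,0]>.3)&(P[...,0]<.6)
    m=cv2.morphologyEx(hs.astype(np.uint8),cv2.MORPH_CLOSE,np.ones((5,5)))
    N,L,S,C=cv2.connectedComponentsWithStats(m);i=1+np.argmax(S[1:,4])
    q=P[L==i];print("strip",S[i],np.median(q[:,2]),cv2.minAreaRect(q[:,:2].astype(np.float32)))
E
```

```text
top [590.7654 232.7486] 179 ztop 0.030453044504409388 [ 0.4945 -0.6487] ((0.5344386100769043, -0.6095765829086304), 0.10943619906902313)
top [569.5022 212.0216] 231 ztop 0.07518442573581552 [ 0.5434 -0.5829] ((0.5436474084854126, -0.5885151624679565), 0.022795451804995537)
top [179.2809 245.414 ] 413 ztop 0.07085071792782627 [0.466 0.371] ((0.46634283661842346, 0.3715578615665436), 0.028046833351254463)
top [223.1306 243.9179] 268 ztop 0.08853075686396794 [0.4682 0.2601] ((0.468461811542511, 0.2602638006210327), 0.021789675578475)
top [337.2692 243.3516] 182 ztop 0.054791065312061626 [ 0.4696 -0.0104] ((0.4694206416606903, -0.010360881686210632), 0.018773220479488373)
top [388.5968 250.2444] 315 ztop 0.04080314814715136 [ 0.4526 -0.1375] ((0.4528484642505646, -0.13754917681217194), 0.024637117981910706)
top [423.1159 247.6087] 69 ztop 0.05050282987743471 [ 0.4601 -0.2245] ((0.45974642038345337, -0.23259030282497406), 0.017557088285684586)
strip [ 537  193   67   48 1933] 0.008009683079495677 ((0.5194633603096008, -0.33996856212615967), (0.1334383189678192, 0.7095372676849365), 3.9238
[... 157 characters left out ...]
259.6483 132.0483] 145 ztop 0.08777711929431653 [0.4691 0.2588] ((0.4681812524795532, 0.2597545087337494), 0.02331903576850891)
side [267.7911 215.2848] 158 ztop 0.05392763145796414 [ 0.4704 -0.012 ] ((0.4703393876552582, -0.01151194330304861), 0.019115310162305832)
side [264.9159 263.5375] 333 ztop 0.03974004264329645 [ 0.4537 -0.1392] ((0.4533870816230774, -0.13812486827373505), 0.024985386058688164)
side [272.6364 310.1758] 165 ztop 0.04888298926750212 [ 0.4623 -0.2539] ((0.4619063138961792, -0.24731916189193726), 0.01672612875699997)
strip [257 355  29  30 459] 0.021432113159229105 ((0.49252545833587646, -0.4824790954589844), (0.05707300826907158, 0.2775867283344269), 21.330625534057617)
```

View pics/topc.png

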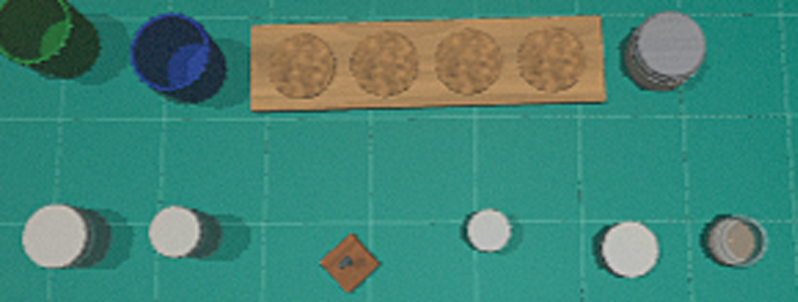

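View pics/sidec.png

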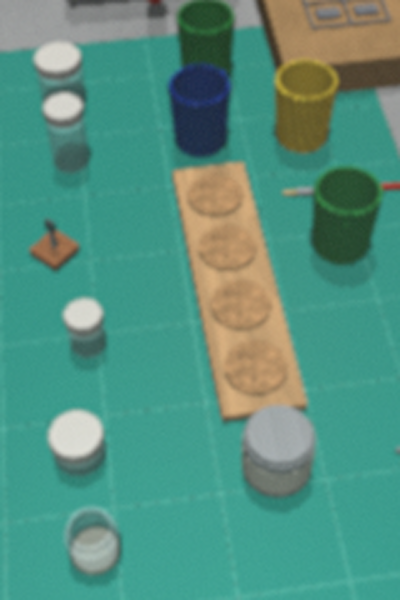

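The top crop puts the pad centres at about (303,65), (384,62), (468,61) and (551,58). In the side crop they are at (215,192), (228,247), (241,304) and (257,367). The blue cup is beside the left (+y) end pad, and the caps agree between the two views. I'll triangulate the pads and fit the row.

```bash
python3 - <<'E'
from h import *
np.set_printoptions(precision=4,suppress=True)
t,s=env.get_calibration("top"),env.get_calibration("side")
T=np.array([(303,65),(384,62),(468,61),(551,58)])/2.75+160
S=np.array([(215,192),(228,247),(241,304),(257,367)])/2.5+[235,90]
A=[]
for a,b in zip(T,S):
    p,e=tri(t,a,s,b);q=onplane(t,*a,.015);A.append(q[:2]);print(p,e,q,onplane(s,*b,.015))
# strip top from depth + refined outline in top view
d=np.load("top0.npy");P=cloud(t,d);im=cv2.imread("pics/top0.png");h=cv2.cvtColor(im,cv2.COLOR_BGR2HSV)
m=((h[...,0]<28)&(h[...,1]>50)).astype(np.uint8);m[:155]=0;m[210:]=0;m[:,:245]=0;m[:,385:]=0
N,L,St,C=cv2.connectedComponentsWithStats(m);i=1+np.argmax(St[1:,4])
q=P[L==i];print("z",np.median(q[:,2]));v,u=np.nonzero(L==i)
W=np.array([onplane(t,a,b,.012)[:2] for a,b in zip(u,v)]);r=cv2.minAreaRect(W.astype(np.float32));print(r)
print(np.mean(A,0),(A[0]-A[3])/3,np.hypot(*(A[0]-A[3]))/3)
E
```

```text
[0.6289 0.1635 0.0189] 0.0023621184695237296 [0.6285 0.164  0.015 ] [0.6306 0.1675 0.015 ]
[0.6324 0.0866 0.0111] 0.0012742022191357418 [0.6309 0.0862 0.015 ] [0.6325 0.0836 0.015 ]
[0.633  0.0058 0.0124] 0.002245350562801146 [0.6313 0.0057 0.015 ] [0.6338 0.0041 0.015 ]
[ 0.6359 -0.0741  0.0113] 0.002700873453640867 [ 0.6337 -0.0739  0.015 ] [ 0.6367 -0.0762  0.015 ]
z 0.014122532944402466
((0.6311733722686768, 0.04640761762857437), (0.08457189798355103, 0.3385925889015198), 1.2588227987289429)
[0.6311 0.0455] [-0.0017  0.0793] 0.07930203431276625
```

The jars and pads agree between views to about 2 mm. With tool y along world x, I'll go above the squat jar first.

carry_out(steps=[[[0, 0, -9], [4.8, -3.7, 0.3], 0], [[0, 0, -18], [9.6, -7.4, 0.6], 0], [[0, 0, -27], [14.4, -11.1, 1], 0], [[0, 0, -36], [19.2, -14.8, 1.5], 0], [[0, 0, -45], [24, -18.5, 2], 0], [[0, 0, -54], [28.8, -22.2, 2.5], 0], [[0, 0, -63], [33.5, -25.9, 3], 0], [[0, 0, -70.8], [38.2, -29.5, 3], 0]], force=40)

```text
clock: 1.1
tcp_pos: [0.4533, -0.1365, 0.2007]
orientation: [-0.0, 0.705, 0.709, -0.0]
wrist_force: [0.8, -0.5, 0.1]
finger_gap: 0.0854
grip_force: 0.0
```

```bash
python3 - <<'E'
from h import *
np.set_printoptions(precision=4,suppress=True)
s=env.get_state();print(s["tcp_pos"],s["orientation"])
c=env.get_calibration("wrist");print(c)
p,d=env.read_camera("wrist");cv2.imwrite("pics/w1.png",p[:,:,::-1]);np.save("w1.npy",d)
E
```

```text
[ 0.4533 -0.1365  0.2007] [-0.0003  0.7052  0.709  -0.0002]
{'fx': 295.04095581285935, 'fy': 295.04095581285935, 'cx': 320.4658689864542, 'cy': 201.74741734784956, 'origin': array([ 0.4526, -0.0612,  0.3425]), 'orientation': array([ 0.989 , -0.1481, -0.0004,  0.0029])}
```

View pics/w1.png

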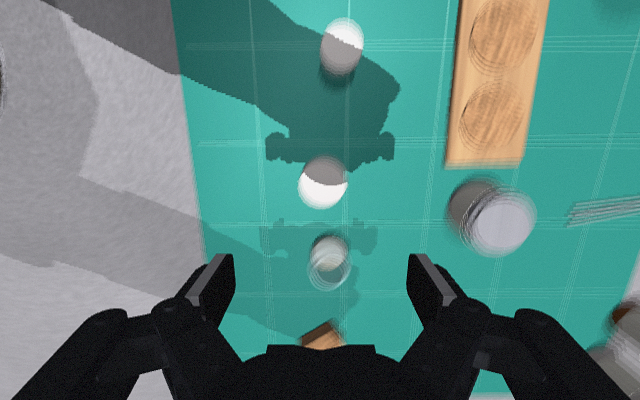

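The squat cap is at (323,182) in the wrist view, directly under the tool and consistent with the estimate. I'll descend and grip.

carry_out(steps=[[[0, 0, 0], [-0.1, 0, 5], 0], [[0, 0, 0], [-0.1, 0, 10], 0], [[0, 0, 0], [-0.1, 0, 14], 0], [[0, 0, 0], [-0.1, 0, 17], 0], [[0, 0, 0], [-0.1, 0, 19], 0], [[0, 0, 0], [-0.1, 0, 19], 0], [[0, 0, 0], [-0.1, 0, 19], 120], [[0, 0, 0], [-0.1, 0, 19], 255]])

```text
clock: 2.15
tcp_pos: [0.4538, -0.14, 0.0124]
orientation: [0.001, 0.707, 0.707, 0.0]
wrist_force: [0.8, 0.1, 0.7]
finger_gap: 0.0517
grip_force: 0.8
```

carry_out(steps=[[[0, 0, 0], [0, 0, 0], 255], [[0, 0, 0], [0, 0, 0], 255], [[0, 0, 0], [0, 0, 0], 255], [[0, 0, 0], [0, 0, 0], 255], [[0, 0, 0], [0, 0, 0], 255], [[0, 0, 0], [0, 0, 0], 255], [[0, 0, 0], [0, 0, -0.5], 255], [[0, 0, 0], [0, 0, -1], 255]])

```text
clock: 3.15
tcp_pos: [0.4529, -0.1395, 0.0217]
orientation: [0.0, 0.707, 0.707, -0.0]
wrist_force: [0.1, -0.5, -1.1]
finger_gap: 0.0487
grip_force: 41.4
```

carry_out(steps=[[[0, 0, 0], [0, 0, -3], 255], [[0, 0, 0], [0, 0, -7], 255], [[0, 0, 0], [0.8, 2.3, -10], 255], [[0, 0, 0], [2, 6, -10], 255], [[0, 0, 0], [3.4, 10, -10], 255], [[0, 0, 0], [4.8, 14, -10], 255], [[0, 0, 0], [5.9, 17, -10], 255], [[0, 0, 0], [6.4, 18.1, -10], 255]])

```text
clock: 4.15
tcp_pos: [0.6352, -0.0747, 0.121]
orientation: [0.0, 0.706, 0.708, 0.0]
wrist_force: [0.2, 0.8, -0.6]
finger_gap: 0.0489
grip_force: 41.7
```

```bash
python3 - <<'E'
from h import *
np.set_printoptions(precision=4,suppress=True)
s=env.get_state();print(s["tcp_pos"],s["finger_gap"],s["grip_force"])
p,d=env.read_camera("wrist");cv2.imwrite("pics/w2.png",p[:,:,::-1])
c=env.get_calibration("wrist");print(c["origin"],c["orientation"]);np.save("w2.npy",d)
E
```

```text
[ 0.6352 -0.0747  0.121 ] 0.04887433365111934 41.67749226093292
[0.6349 0.0009 0.2627] [ 0.989  -0.1481 -0.0008  0.0012]
```

View pics/w2.png

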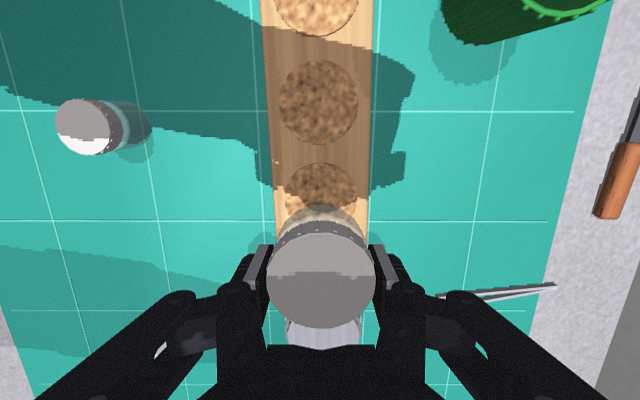

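The squat jar is held upright, with its cap at (321,281). Pad2 is seen close at (319,101), and pad1 is partly hidden behind the jar.

```bash
python3 - <<'E'
from h import *
np.set_printoptions(precision=4,suppress=True)
c=env.get_calibration("wrist")
print("pad2",onplane(c,319,101,.015),"cap",onplane(c,321.5,280,.1495))
for e in((279,101),(358,101),(319,60),(319,143)):print(onplane(c,*e,.015))
P=cloud(c,np.load("w2.npy"));print("capdepth",P[270:290,310:330].reshape(-1,3).mean(0),"pad",P[95:107,312:326].reshape(-1,3).mean(0))
print("strip edges",onplane(c,268,101,.012),onplane(c,374,101,.012))
E
```

```text
pad2 [0.634  0.0087 0.015 ] cap [ 0.6357 -0.0696  0.1495]
[0.6022 0.0086 0.015 ]
[0.665  0.0088 0.015 ]
[0.634  0.0384 0.015 ]
[ 0.6341 -0.0242  0.015 ]
capdepth [ 0.6348 -0.0705  0.1477] pad [0.6336 0.0091 0.014 ]
strip edges [0.593  0.0087 0.012 ] [0.6783 0.0089 0.012 ]
```

The jar is about 1 mm off relative to the pads. I'll lower it now.

carry_out(steps=[[[0, 0, 0], [-0.1, 0, 3], 255], [[0, 0, 0], [-0.1, 0, 6], 255], [[0, 0, 0], [-0.1, 0, 8], 255], [[0, 0, 0], [-0.1, 0, 8.7], 255], [[0, 0, 0], [-0.1, 0, 9.0], 255], [[0, 0, 0], [-0.1, 0, 9.2], 255], [[0, 0, 0], [-0.1, 0, 9.3], 255], [[0, 0, 0], [-0.1, 0, 9.3], 255]])

```text
clock: 5.2
tcp_pos: [0.6342, -0.0765, 0.0288]
orientation: [0.0, 0.707, 0.707, 0.0]
wrist_force: [0.5, -0.6, -0.1]
finger_gap: 0.0487
grip_force: 41.7
```

carry_out(steps=[[[0, 0, 0], [0, 0, 0.05], 255], [[0, 0, 0], [0, 0, 0.1], 255], [[0, 0, 0], [0, 0, 0.1], 255], [[0, 0, 0], [0, 0, 0.15], 255], [[0, 0, 0], [0, 0, 0.2], 255], [[0, 0, 0], [0, 0, 0.2], 255], [[0, 0, 0], [0, 0, 0.2], 255], [[0, 0, 0], [0, 0, 0.2], 255]])

```text
clock: 6.2
tcp_pos: [0.6341, -0.0764, 0.0277]
orientation: [0.0, 0.707, 0.707, 0.0]
wrist_force: [-2.8, 1.1, 8.0]
finger_gap: 0.0486
grip_force: 42.5
```

Contact shows 8 N upward, so the jar is on the pad. I'll release and lift.

carry_out(steps=[[[0, 0, 0], [0, 0, 0], 120], [[0, 0, 0], [0, 0, 0], 60], [[0, 0, 0], [0, 0, 0], 0], [[0, 0, 0], [0, 0, 0], 0], [[0, 0, 0], [0, 0, -1.5], 0], [[0, 0, 0], [0, 0, -5], 0], [[0, 0, 0], [0, 0, -10], 0], [[0, 0, 0], [0, 0, -13], 0]])

```text
clock: 7.2
tcp_pos: [0.635, -0.0767, 0.1603]
orientation: [0.002, 0.707, 0.707, 0.001]
wrist_force: [0.4, -1.3, -0.3]
finger_gap: 0.0852
grip_force: 0.0
```

carry_out(steps=[[[0, 0, 0], [0.6, -1.5, 0], 0], [[0, 0, 0], [2, -5, 0], 0], [[0, 0, 0], [3.5, -9, 0], 0], [[0, 0, 0], [5, -13, 0], 0], [[0, 0, 0], [6.2, -15.7, 0], 0], [[0, 0, 0], [6.5, -16.5, 0], 0], [[0, 0, 0], [6.5, -16.5, 0], 0], [[0, 0, 0], [6.5, -16.5, 0], 0]])

```text
clock: 8.2
tcp_pos: [0.4702, -0.012, 0.1567]
orientation: [0.001, 0.707, 0.707, 0.0]
wrist_force: [0.5, -0.3, -0.2]
finger_gap: 0.0852
grip_force: 0.0
```

```bash
python3 - <<'E'
from h import *
np.set_printoptions(precision=4,suppress=True)
s=env.get_state();print(s["tcp_pos"])
c=env.get_calibration("wrist");p,d=env.read_camera("wrist");cv2.imwrite("pics/w3.png",p[:,:,::-1])
P=cloud(c,d)
for n,x,y,z in(("squat",.635,-.074,.055),("slim",.4698,-.0109,.054)):
    q=P[(np.hypot(P[...,0]-x,P[...,1]-y)<.04)&(abs(P[...,2]-z)<.005)]
    print(n,len(q),np.median(q[:,2]),cv2.minEnclosingCircle(q[:,:2].astype(np.float32)))
E
```

```text
[ 0.4702 -0.012   0.1567]
squat 2136 0.05413233285089997 ((0.6334170699119568, -0.07415415346622467), 0.02597421035170555)
slim 1438 0.053072963827222513 ((0.4697036147117615, -0.01049788761883974), 0.019589031115174294)
```

View pics/w3.png

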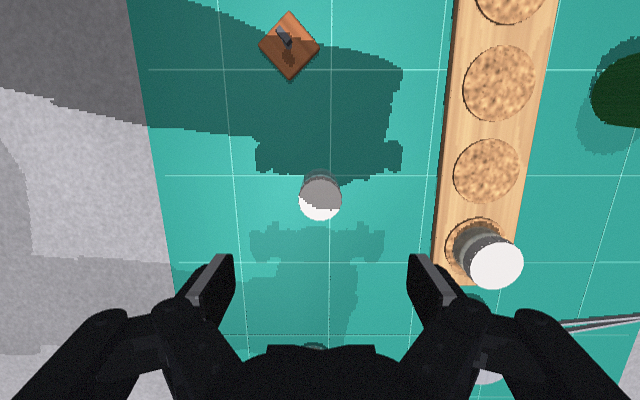

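The squat jar stands on pad1, with its cap at (496,265) and pad2 at (486,170). The slim jar is under the tool at (320,197).

carry_out(steps=[[[0, 0, 0], [0.1, 0, 4], 0], [[0, 0, 0], [0.1, 0, 8], 0], [[0, 0, 0], [0.1, 0, 11.5], 0], [[0, 0, 0], [0.1, 0, 13.3], 0], [[0, 0, 0], [0.1, 0, 13.9], 0], [[0, 0, 0], [0.1, 0, 13.9], 120], [[0, 0, 0], [0.1, 0, 13.9], 255], [[0, 0, 0], [0.1, 0, 13.9], 255]])

```text
clock: 9.25
tcp_pos: [0.4699, -0.0108, 0.0184]
orientation: [0.001, 0.707, 0.707, 0.001]
wrist_force: [-0.3, -0.0, 1.6]
finger_gap: 0.0371
grip_force: 39.8
```

carry_out(steps=[[[0, 0, 0], [0, 0, 0], 255], [[0, 0, 0], [0, 0, 0], 255], [[0, 0, 0], [0, 0, 0], 255], [[0, 0, 0], [0, 0, 0], 255], [[0, 0, 0], [0, 0, 0], 255], [[0, 0, 0], [0, 0, 0], 255], [[0, 0, 0], [0, 0, 0], 255], [[0, 0, 0], [0, 0, 0], 255]])

```text
clock: 10.25
tcp_pos: [0.4699, -0.0108, 0.0183]
orientation: [0.001, 0.707, 0.707, 0.001]
wrist_force: [-0.0, -0.4, 6.2]
finger_gap: 0.0368
grip_force: 40.0
```

carry_out(steps=[[[0, 0, 0], [0, 0, -1], 255], [[0, 0, 0], [0, 0, -4], 255], [[0, 0, 0], [0.2, 1.5, -8], 255], [[0, 0, 0], [0.6, 5.5, -9], 255], [[0, 0, 0], [1, 9.5, -9], 255], [[0, 0, 0], [1.5, 13.5, -9], 255], [[0, 0, 0], [1.8, 15.7, -9], 255], [[0, 0, 0], [1.8, 16.3, -9], 255]])

```text
clock: 11.25
tcp_pos: [0.6325, 0.0078, 0.1071]
orientation: [-0.0, 0.707, 0.708, -0.0]
wrist_force: [-0.6, 0.3, -0.8]
finger_gap: 0.0372
grip_force: 40.4
```

carry_out(steps=[[[0, 0, 0], [0, 0, 2], 255], [[0, 0, 0], [0, 0, 5], 255], [[0, 0, 0], [0, 0, 6.5], 255], [[0, 0, 0], [0, 0, 7], 255], [[0, 0, 0], [0, 0, 7.2], 255], [[0, 0, 0], [0, 0, 7.3], 255], [[0, 0, 0], [0, 0, 7.3], 255], [[0, 0, 0], [0, 0, 7.3], 255]])

```text
clock: 12.25
tcp_pos: [0.6322, 0.0075, 0.0348]
orientation: [0.0, 0.707, 0.707, 0.0]
wrist_force: [-0.7, -0.4, -1.3]
finger_gap: 0.0372
grip_force: 40.4
```

carry_out(steps=[[[0, 0, 0], [0, 0, 0.05], 255], [[0, 0, 0], [0, 0, 0.1], 255], [[0, 0, 0], [0, 0, 0.15], 255], [[0, 0, 0], [0, 0, 0.2], 255], [[0, 0, 0], [0, 0, 0.2], 255], [[0, 0, 0], [0, 0, 0.2], 255], [[0, 0, 0], [0, 0, 0.2], 255], [[0, 0, 0], [0, 0, 0.2], 255]])

```text
clock: 13.25
tcp_pos: [0.6319, 0.0076, 0.0334]
orientation: [0.0, 0.707, 0.707, 0.0]
wrist_force: [-3.0, 0.8, 7.1]
finger_gap: 0.0371
grip_force: 40.9
```

Contact again, so release, lift, and then go to the wide jar at (.466,.3715).

carry_out(steps=[[[0, 0, 0], [0, 0, 0], 120], [[0, 0, 0], [0, 0, 0], 60], [[0, 0, 0], [0, 0, 0], 0], [[0, 0, 0], [0, 0, 0], 0], [[0, 0, 0], [0, 0, -1.5], 0], [[0, 0, 0], [0, 0, -5], 0], [[0, 0, 0], [0, 0, -10], 0], [[0, 0, 0], [0, 0, -15], 0]])

```text
clock: 14.25
tcp_pos: [0.6317, 0.0076, 0.1848]
orientation: [0.0, 0.707, 0.707, 0.0]
wrist_force: [0.1, 1.1, -0.6]
finger_gap: 0.0856
grip_force: 0.0
```

carry_out(steps=[[[0, 0, 0], [2, -1, 0], 0], [[0, 0, 0], [7, -3.3, 0], 0], [[0, 0, 0], [12.5, -5.8, 0], 0], [[0, 0, 0], [18, -8.3, 0], 0], [[0, 0, 0], [23.5, -10.8, 0], 0], [[0, 0, 0], [29, -13.3, 0], 0], [[0, 0, 0], [34, -15.7, 0], 0], [[0, 0, 0], [36.4, -16.6, 0], 0]])

```text
clock: 15.25
tcp_pos: [0.4628, 0.374, 0.1821]
orientation: [-0.0, 0.706, 0.709, -0.0]
wrist_force: [0.4, 0.4, 0.4]
finger_gap: 0.0856
grip_force: 0.0
```

```bash
python3 - <<'E'
from h import *
np.set_printoptions(precision=4,suppress=True)
s=env.get_state();print(s["tcp_pos"],s["orientation"])
for cam in("wrist","top"):
  c=env.get_calibration(cam);p,d=env.read_camera(cam);cv2.imwrite(f"pics/{cam}4.png",p[:,:,::-1])
  P=cloud(c,d)
  for n,x,y,z in(("squat",.635,-.074,.055),("slim",.6325,.0075,.069),("wide",.466,.3715,.07),("tall",.468,.26,.088)):
    q=P[(np.hypot(P[...,0]-x,P[...,1]-y)<.04)&(abs(P[...,2]-z)<.005)]
    if len(q)>50:print(cam,n,len(q),np.median(q[:,2]),cv2.minEnclosingCircle(q[:,:2].astype(np.float32)))
E
```

```text
[0.4628 0.374  0.1821] [-0.0003  0.7056  0.7087 -0.0004]
wrist wide 2870 0.06908040978450802 ((0.4658272862434387, 0.3714865744113922), 0.02849373035132885)
wrist tall 1470 0.086987095156602 ((0.46830302476882935, 0.2611377537250519), 0.022789565846323967)
top squat 300 0.05578769075294959 ((0.6331621408462524, -0.07353326678276062), 0.02510315552353859)
top slim 182 0.06971191400257404 ((0.6314435005187988, 0.008238844573497772), 0.018950937315821648)
top wide 438 0.07079286553019981 ((0.4659384489059448, 0.37104249000549316), 0.02841389738023281)
top tall 279 0.08863825021511595 ((0.4680117666721344, 0.2606232762336731), 0.02231769636273384)
```

View pics/wrist4.png

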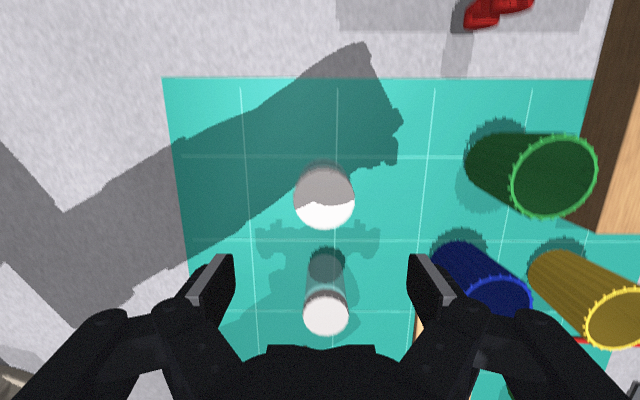

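The wide cap is at (324,198), in line with the tool; the tall jar's cap is at (326,315), and the blue cup is at (500,290), clear of the path. Descend and grip.

carry_out(steps=[[[0, 0, 0], [0, 0, 0], 0], [[0, 0, 0], [0, 0, 4.5], 0], [[0, 0, 0], [0, 0, 9.5], 0], [[0, 0, 0], [0, 0, 13], 0], [[0, 0, 0], [0, 0, 15.2], 0], [[0, 0, 0], [0, 0, 15.7], 0], [[0, 0, 0], [0, 0, 15.7], 60], [[0, 0, 0], [0, 0, 15.7], 100]])

```text
clock: 16.35
tcp_pos: [0.4668, 0.3718, 0.0269]
orientation: [0.0, 0.707, 0.707, 0.001]
wrist_force: [0.4, 0.4, 0.1]
finger_gap: 0.0553
grip_force: 42.4
```

carry_out(steps=[[[0, 0, 0], [0, 0, 0], 255], [[0, 0, 0], [0, 0, 0], 255], [[0, 0, 0], [0, 0, 0], 255], [[0, 0, 0], [0, 0, 0], 255], [[0, 0, 0], [0, 0, 0], 255], [[0, 0, 0], [0, 0, 0], 255], [[0, 0, 0], [0, 0, 0], 255], [[0, 0, 0], [0, 0, 0], 255]])

```text
clock: 17.35
tcp_pos: [0.4667, 0.3719, 0.0268]
orientation: [0.001, 0.707, 0.707, 0.001]
wrist_force: [0.3, -1.7, 6.5]
finger_gap: 0.0552
grip_force: 42.7
```

carry_out(steps=[[[0, 0, 0], [0, 0, -1], 255], [[0, 0, 0], [0, 0, -4], 255], [[0, 0, 0], [0, 0, -8], 255], [[0, 0, 0], [-1, 0.6, -12], 255], [[0, 0, 0], [-4, 2.4, -13], 255], [[0, 0, 0], [-8, 4.7, -13], 255], [[0, 0, 0], [-12, 7, -13], 255], [[0, 0, 0], [-16, 9.3, -13], 255]])

```text
clock: 18.35
tcp_pos: [0.5589, 0.2105, 0.1556]
orientation: [-0.0, 0.707, 0.708, -0.0]
wrist_force: [0.4, 1.1, -1.7]
finger_gap: 0.0556
grip_force: 42.7
```

carry_out(steps=[[[0, 0, 0], [-4, 2.4, 0], 255], [[0, 0, 0], [-8, 4.7, 0], 255], [[0, 0, 0], [-11, 6.5, 0], 255], [[0, 0, 0], [-12.4, 7.3, 0], 255], [[0, 0, 0], [-12.4, 7.3, 2], 255], [[0, 0, 0], [-12.4, 7.3, 6], 255], [[0, 0, 0], [-12.4, 7.3, 9], 255], [[0, 0, 0], [-12.4, 7.3, 10], 255]])

```text
clock: 19.35
tcp_pos: [0.6296, 0.0884, 0.0532]
orientation: [-0.002, 0.707, 0.708, -0.002]
wrist_force: [-0.3, 0.3, -1.0]
finger_gap: 0.0554
grip_force: 42.7
```

carry_out(steps=[[[0, 0, 0], [0, 0, 0], 255], [[0, 0, 0], [0, 0, 0.4], 255], [[0, 0, 0], [0, 0, 0.8], 255], [[0, 0, 0], [0, 0, 1.0], 255], [[0, 0, 0], [0, 0, 1.1], 255], [[0, 0, 0], [0, 0, 1.2], 255], [[0, 0, 0], [0, 0, 1.2], 255], [[0, 0, 0], [0, 0, 1.2], 255]])

```text
clock: 20.35
tcp_pos: [0.6318, 0.0876, 0.0433]
orientation: [0.0, 0.707, 0.707, -0.0]
wrist_force: [-0.3, -0.3, -1.0]
finger_gap: 0.0553
grip_force: 42.7
```

carry_out(steps=[[[0, 0, 0], [0, 0.1, 0.05], 255], [[0, 0, 0], [0, 0.1, 0.1], 255], [[0, 0, 0], [0, 0.1, 0.15], 255], [[0, 0, 0], [0, 0.1, 0.2], 255], [[0, 0, 0], [0, 0.1, 0.2], 255], [[0, 0, 0], [0, 0.1, 0.2], 255], [[0, 0, 0], [0, 0.1, 0.2], 255], [[0, 0, 0], [0, 0.1, 0.2], 255]])

```text
clock: 21.35
tcp_pos: [0.6328, 0.0876, 0.0418]
orientation: [0.0, 0.707, 0.707, 0.0]
wrist_force: [-2.2, -1.0, 4.2]
finger_gap: 0.0552
grip_force: 42.9
```

carry_out(steps=[[[0, 0, 0], [0, 0, 0], 90], [[0, 0, 0], [0, 0, 0], 50], [[0, 0, 0], [0, 0, 0], 0], [[0, 0, 0], [0, 0, 0], 0], [[0, 0, 0], [0, 0, -1.5], 0], [[0, 0, 0], [0, 0, -5], 0], [[0, 0, 0], [0, 0, -10], 0], [[0, 0, 0], [0, 0, -15], 0]])

```text
clock: 22.35
tcp_pos: [0.6327, 0.0876, 0.1938]
orientation: [0.0, 0.707, 0.707, 0.0]
wrist_force: [1.3, -0.1, -0.6]
finger_gap: 0.0853
grip_force: 0.0
```

carry_out(steps=[[[0, 0, 0], [1.5, -1.5, 0], 0], [[0, 0, 0], [5, -4.8, 0], 0], [[0, 0, 0], [9, -8.6, 0], 0], [[0, 0, 0], [13, -12.4, 0], 0], [[0, 0, 0], [16.3, -15.5, 0], 0], [[0, 0, 0], [17.3, -16.5, 0], 0], [[0, 0, 0], [17.3, -16.5, 0], 0], [[0, 0, 0], [17.3, -16.5, 0], 0]])

```text
clock: 23.35
tcp_pos: [0.4688, 0.2598, 0.1916]
orientation: [0.0, 0.707, 0.707, 0.0]
wrist_force: [0.5, -0.3, 0.4]
finger_gap: 0.0851
grip_force: 0.0
```

```bash
python3 - <<'E'
from h import *
np.set_printoptions(precision=4,suppress=True)
s=env.get_state();print(s["tcp_pos"],s["orientation"])
for cam in("wrist","top"):
  c=env.get_calibration(cam);p,d=env.read_camera(cam);cv2.imwrite(f"pics/{cam}5.png",p[:,:,::-1])
  P=cloud(c,d)
  for n,x,y,z in(("squat",.635,-.074,.055),("slim",.6325,.0075,.069),("wide",.632,.087,.085),("tall",.468,.26,.088)):
    q=P[(np.hypot(P[...,0]-x,P[...,1]-y)<.035)&(abs(P[...,2]-z)<.005)]
    if len(q)>50:print(cam,n,len(q),np.median(q[:,2]),cv2.minEnclosingCircle(q[:,:2].astype(np.float32)))
E
```

```text
[0.4688 0.2598 0.1916] [0.0004 0.7073 0.7069 0.0003]
wrist wide 59 0.084150331683639 ((0.6444813013076782, 0.06614017486572266), 0.007097412832081318)
wrist tall 1895 0.08710020594179452 ((0.4684777557849884, 0.2607533633708954), 0.022620663046836853)
top squat 302 0.0557689237866022 ((0.6334130764007568, -0.07399307936429977), 0.025363456457853317)
top slim 181 0.06991233567509347 ((0.6312950253486633, 0.008361734449863434), 0.01894703507423401)
top wide 402 0.0855931334881907 ((0.6325027942657471, 0.08714368939399719), 0.028650522232055664)
top tall 279 0.08872098380562887 ((0.4680209457874298, 0.260996013879776), 0.022265007719397545)
```

View pics/wrist5.png

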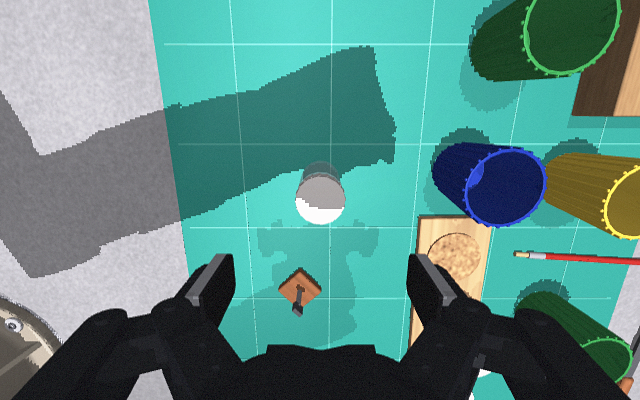

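The tall cap is at (320,199), directly below the tool, and pad4 is at (455,256) beside the blue cup. Descend and grip.

carry_out(steps=[[[0, 0, 0], [0.1, 0, 3], 0], [[0, 0, 0], [0.1, 0, 7], 0], [[0, 0, 0], [0.1, 0, 11], 0], [[0, 0, 0], [0.1, 0, 14], 0], [[0, 0, 0], [0.1, 0, 15], 0], [[0, 0, 0], [0.1, 0, 15.2], 0], [[0, 0, 0], [0.1, 0, 15.2], 100], [[0, 0, 0], [0.1, 0, 15.2], 255]])

```text
clock: 24.45
tcp_pos: [0.4687, 0.2618, 0.0405]
orientation: [0.001, 0.707, 0.707, 0.001]
wrist_force: [-0.3, 0.6, 0.7]
finger_gap: 0.0519
grip_force: 0.0
```

carry_out(steps=[[[0, 0, 0], [0, 0, 0], 255], [[0, 0, 0], [0, 0, 0], 255], [[0, 0, 0], [0, 0, 0], 255], [[0, 0, 0], [0, 0, 0], 255], [[0, 0, 0], [0, 0, 0], 255], [[0, 0, 0], [0, 0, 0], 255], [[0, 0, 0], [0, 0, 0], 255], [[0, 0, 0], [0, 0, 0], 255]])

```text
clock: 25.45
tcp_pos: [0.4686, 0.2618, 0.0405]
orientation: [0.001, 0.707, 0.707, 0.001]
wrist_force: [-0.5, 0.4, 6.4]
finger_gap: 0.0434
grip_force: 40.7
```

```bash
python3 - <<'E'
from h import *
np.set_printoptions(precision=4,suppress=True)
c=env.get_calibration("top");p,d=env.read_camera("top")
for b in(("rim",),): pass
g=p[155:210,245:300].copy();cv2.imwrite("pics/pad4.png",cv2.resize(g[:,:,::-1],None,fx=8,fy=8,interpolation=cv2.INTER_CUBIC))
E
```

```text
(no output)
```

View pics/pad4.png

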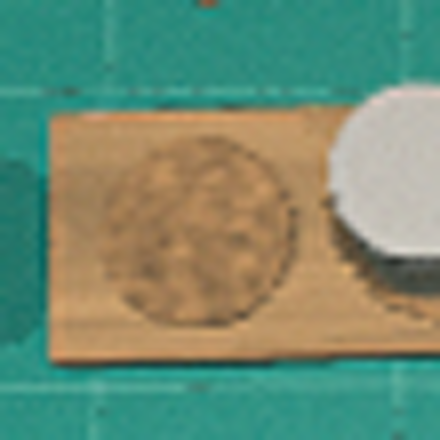

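Pad4's centre at crop (202,232) matches the earlier estimate, about (.629,.1655). I'll carry the tall jar over.

carry_out(steps=[[[0, 0, 0], [0, 0, -1], 255], [[0, 0, 0], [0, 0, -4], 255], [[0, 0, 0], [0, 0, -8], 255], [[0, 0, 0], [-0.5, 1, -12], 255], [[0, 0, 0], [-2.3, 4, -13], 255], [[0, 0, 0], [-4.7, 8, -13], 255], [[0, 0, 0], [-7.1, 12, -13], 255], [[0, 0, 0], [-9, 15.2, -13], 255]])

```text
clock: 26.5
tcp_pos: [0.6209, 0.1705, 0.1695]
orientation: [0.0, 0.707, 0.707, -0.0]
wrist_force: [0.5, -0.4, -1.7]
finger_gap: 0.043
grip_force: 41.0
```

carry_out(steps=[[[0, 0, 0], [-0.5, 0.9, 0], 255], [[0, 0, 0], [-0.5, 0.9, 0], 255], [[0, 0, 0], [-0.5, 0.9, 2], 255], [[0, 0, 0], [-0.5, 0.9, 5.5], 255], [[0, 0, 0], [-0.5, 0.9, 9], 255], [[0, 0, 0], [-0.5, 0.9, 10.5], 255], [[0, 0, 0], [-0.5, 0.9, 11.1], 255], [[0, 0, 0], [-0.5, 0.9, 11.2], 255]])

```text
clock: 27.5
tcp_pos: [0.6291, 0.167, 0.0582]
orientation: [0.0, 0.707, 0.708, 0.0]
wrist_force: [0.2, -0.5, -1.0]
finger_gap: 0.0432
grip_force: 41.1
```

carry_out(steps=[[[0, 0, 0], [0, 0, 0], 255], [[0, 0, 0], [0, 0, 0], 255], [[0, 0, 0], [0, 0, 0.05], 255], [[0, 0, 0], [0, 0, 0.1], 255], [[0, 0, 0], [0, 0, 0.15], 255], [[0, 0, 0], [0, 0, 0.15], 255], [[0, 0, 0], [0, 0, 0.15], 255], [[0, 0, 0], [0, 0, 0.15], 255]])

```text
clock: 28.5
tcp_pos: [0.6287, 0.1666, 0.0557]
orientation: [0.0, 0.707, 0.707, -0.0]
wrist_force: [-0.2, 0.2, -0.4]
finger_gap: 0.0432
grip_force: 41.2
```

carry_out(steps=[[[0, 0, 0], [0, 0, 0.05], 255], [[0, 0, 0], [0, 0, 0.1], 255], [[0, 0, 0], [0, 0, 0.15], 255], [[0, 0, 0], [0, 0, 0.15], 255], [[0, 0, 0], [0, 0, 0.15], 255], [[0, 0, 0], [0, 0, 0.15], 255], [[0, 0, 0], [0, 0, 0.15], 255], [[0, 0, 0], [0, 0, 0.15], 255]])

```text
clock: 29.5
tcp_pos: [0.6288, 0.1666, 0.0556]
orientation: [0.0, 0.707, 0.707, 0.0]
wrist_force: [-3.1, -0.6, 7.0]
finger_gap: 0.0431
grip_force: 41.7
```

Contact. Release, lift, and move back out of the view.

carry_out(steps=[[[0, 0, 0], [0, 0, 0], 110], [[0, 0, 0], [0, 0, 0], 60], [[0, 0, 0], [0, 0, 0], 0], [[0, 0, 0], [0, 0, 0], 0], [[0, 0, 0], [0, 0, -1.5], 0], [[0, 0, 0], [0, 0, -5], 0], [[0, 0, 0], [0, 0, -10], 0], [[0, 0, 0], [0, 0, -15], 0]])

```text
clock: 30.5
tcp_pos: [0.6286, 0.1666, 0.2068]
orientation: [0.0, 0.707, 0.707, 0.0]
wrist_force: [0.8, 0.5, -0.4]
finger_gap: 0.0852
grip_force: 0.0
```

carry_out(steps=[[[0, 0, 0], [0, -1.5, 0], 0], [[0, 0, 0], [0, -5, 0], 0], [[0, 0, 0], [0, -9, 0], 0], [[0, 0, 0], [0, -13, 0], 0], [[0, 0, 0], [0, -17, 0], 0], [[0, 0, 0], [0, -18, 0], 0], [[0, 0, 0], [0, -18, 0], 0], [[0, 0, 0], [0, -18, 0], 0]])

```text
clock: 31.5
tcp_pos: [0.4502, 0.1665, 0.2048]
orientation: [0.001, 0.707, 0.707, 0.001]
wrist_force: [-0.3, 0.2, 0.6]
finger_gap: 0.0856
grip_force: 0.0
```

```bash
python3 - <<'E'
from h import *
ims=[]
for cam in("side","top"):
  c=env.get_calibration(cam);p,d=env.read_camera(cam)
  P=cloud(c,d)
  for n,x,y,z in(("squat",.635,-.074,.055),("slim",.6325,.0075,.069),("wide",.632,.087,.085),("tall",.629,.166,.103)):
    q=P[(np.hypot(P[...,0]-x,P[...,1]-y)<.035)&(abs(P[...,2]-z)<.005)]
    if len(q)>50:print(cam,n,len(q),np.median(q[:,2]),cv2.minEnclosingCircle(q[:,:2].astype(np.float32)))
  g=p[80:320,225:400] if cam=="side" else p[150:270,170:450]
  g=cv2.resize(g[:,:,::-1],None,fx=2.2,fy=2.2,interpolation=cv2.INTER_CUBIC) if cam=="side" else cv2.copyMakeBorder(g[:,:,::-1],0,528-120,0,0,cv2.BORDER_CONSTANT)
  ims.append(g)
cv2.imwrite("pics/end.png",np.hstack(ims))
E
```

```text
side squat 291 0.05479318715291859 ((0.6343143582344055, -0.07423727214336395), 0.026167210191488266)
side slim 152 0.06867285149026053 ((0.6326684951782227, 0.0071417419239878654), 0.01894327998161316)
side wide 289 0.08470464598623051 ((0.6333509683609009, 0.08640273660421371), 0.029788434505462646)
side tall 159 0.10269728693729241 ((0.6304680109024048, 0.16470935940742493), 0.02321276254951954)
top squat 305 0.05585676928330152 ((0.6333938241004944, -0.0735383853316307), 0.025027265772223473)
top slim 180 0.06974422652535989 ((0.631239116191864, 0.008164329454302788), 0.01898418366909027)
top wide 404 0.08568100264352557 ((0.6326460838317871, 0.08751614391803741), 0.028382552787661552)
top tall 260 0.10387866072173568 ((0.6278030276298523, 0.16557104885578156), 0.02229689620435238)
```

View pics/end.png

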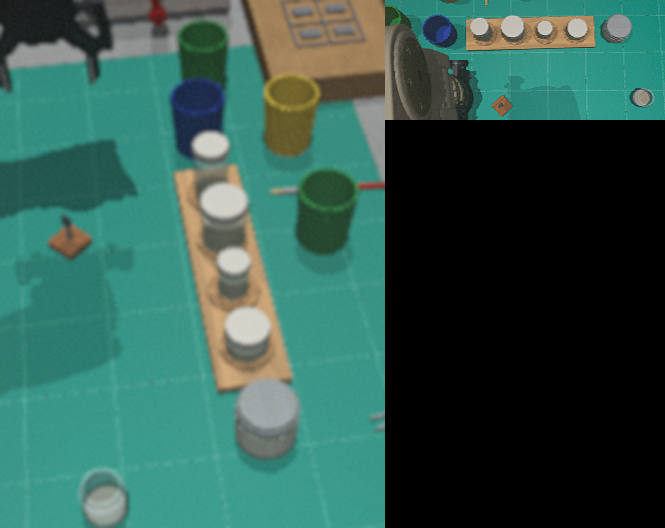

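The picture shows all four jars upright on their pads: tall at (211,150) beside the blue cup, then wide, slim and squat. They sit within about 2 mm of the pad centres, and the open jar at (104,497) hasn't moved.

```bash
python3 -c "
from workcell import env
print(env.hand_in())"
```

```text
the job is handed in; nothing more can be done
None
```

The job is handed in: the four capped jars stand upright on their pads in height order from the blue cup (tall, wide, slim, squat), about 2 mm from the pad centres by camera measurement, with the open jar left where it was, after about 32 s on the robot's clock; the hand-in call returned no verdict.

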